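# Feel a gauge pin and book the check

## Robot

A 6-joint arm with a two-finger parallel gripper is mounted at the origin on the work surface. World frame = base frame: x ahead of the robot, y to its left, z up, the work surface at z = 0. Lengths are in m, angles in rad, forces in N, time in s.
With the tool pointing down it reaches from about 0.3 to 0.875 m from the base axis. Payload 6.4 kg.
Tool frame: the origin (TCP) lies at the very end of the fingers, on their centre line; the grasp point (between the pads) lies 19 mm behind it; z points along the fingers, y is the line along which they close (so a half turn about z gives the same grasp; the last joint's range is limited). The gripper opens to 85 mm and grips with 20 to 120 N. Pads are 22 mm wide; open, the fingers measure 114 mm over their backs; the gripper's body (76 mm by 85 mm) begins 54 mm behind the grasp point. The pads swing forward as they close: fully open they stand 13 mm farther back than shut.
Start: joints at [1.102, 0.181, 1.607, -0, 1.354, -0.206], TCP at [0.149, 0.555, 0.231] pointing down, gripper open.
Joint ranges: [-2.99, 2.99], [-0.89, 2.07], [0.3, 2.58], [-1.14, 4.28], [0, 2.63], [-3.12, 3.12]. Speed limits (rad/s): [2.57, 2.57, 3.01, 3.14, 3.14, 3.14].

## Interface

Orientations are given as a unit quaternion [w, x, y, z].
In Python, from bench import telemetry, camera, ctrl, spotter gives the robot as it stands.
- The arm moves only by the tool send_rows, never from a script. Its argument "series" is a list of rows, each a list of 3 entries, a list of its own where there are three numbers: the turn, a rotation vector about the world's x, y, z in degrees, then the shift along the world's x, y, z in mm, then the closure, from -1 (fully open) to 1 (shut), so that 0 is half open. In form: [[[rx, ry, rz], [dx, dy, dz], gripper], ...]. A call has 1 to 10 rows; each row is the pose to reach, as a shift and turn from the pose commanded when the call began; what a row does not reach only later rows make up. A row lasts 1/8 s, in which the tool goes at most 62.5 mm and 10.7 degrees, less where a joint would pass 70% of its speed; a pose out of reach is approached as far as the arm can. A call with a gripper value outside its range is refused whole. The fingers move at their own pace and stop on an object; the grip force is fixed at half the most. Time passes only in rows, so rows that repeat a pose let the fingers close. It gives the time, the measured TCP pose, the force, the opening and the grip force at its end, in the units of the state.
- telemetry.get_obs(): the state, without advancing time (a new reading comes with each control period).
- camera(name): name is "side" or "top" or "wrist"; returns a dict with "pixels" (384x512x3 uint8, red, green, blue), "camera_matrix" (3x3 intrinsics, pixels), "xyz" and "orientation" of the camera in the world. Camera axes: x right, y up, looking along -z (the intrinsics and any distortion apply to the point x, -y, -z); pixel columns grow to the right and rows downward; lengths in m; the calibration is good to about 2 mm. A picture is of the moment at which its call begins. There is no depth.
- ctrl.hand_in(): hands the job in; it is judged then, once.
Trained networks look in the newest picture that a camera, given by its name, has taken for a name from the list of things; names that differ only in an ending like _2 or _b are one class to them, and where a whole thing is asked for, a point or a joint stands for the part that bears it (a point fixed in the world has none). Each returns a list of dicts, best first, with "conf" (0 to 1); they miss things now and then, are a little off and sometimes report something else, mostly with a low value. They report only what shows in the picture. A call takes as long as a camera call. They do not tell look-alikes from the thing itself.
- spotter.boxes_of(thing, camera): "xyz" ([x, y, z] in m, in world coordinates, good to about 4 mm: the middle of the surface that is visible of it).
- spotter.landmark_of(thing, camera): "xyz" ([x, y, z] in m, in world coordinates, good to about 4 mm: a listed point, or the origin of a listed thing).
The state is a dict: "time_s": time; "q": joint angles; "dq": joint speeds; "joint_efforts": joint torques, N m; "eef_pos": TCP position; "eef_rot": TCP orientation; "wrist_force": force on the tool from outside, world axes, zero at the start; "torque": the same for the moment, N m; "opening": opening from 0.0 (shut) to 1.0 (fully open); "grasp_force": force on a finger pad.
Only numpy, scipy, OpenCV 4.12 (cv2) and the standard library are available. Lean on these libraries where they do the work, as an engineer would, in place of code of your own. Each camera call takes 0.05 s, during which the arm holds its last target. There are 200 camera calls.

## Task

Check that the brass test pin moves freely: with your fingertips press it down lightly, about half-way and not to its stop, and let it spring back up. Then press the green button on the grey box fully in and let it go, to record the check. Leave the other pins, buttons and things on the bench alone, and do not pick up or shift any gauge.

Things in the scene. Friction and masses are not known exactly. Their poses are not given: they have to be found in the camera images.
- gauge_brass: test-pin gauge, loose (not fixed to the bench), about 0.8 kg: dark steel block 56 x 56 mm, 40 mm high, with a 32 mm wide, 4 mm high bright steel collar on it, out of whose middle stands a sprung pin with a brass (gold-coloured) round flat head 22 mm wide. Origin: centre of the block's underside, z up. The three gauges differ only in the head's colour and swap places
- gauge_brass_pin_top (a point): centre of the top face of the brass pin head, 70 mm above the bench when the pin is up; moves down with the pin; z up
- gauge_brass_pin (a joint): how far the brass pin is pressed down, m: 0 = up (as it starts), 0.014 = at its stop. Spring: about 1.2 N to start it, 4 N at half-way (0.007), 6.8 N at the stop; it springs back up when released
- gauge_white: test-pin gauge, loose (not fixed to the bench), about 0.8 kg: dark steel block 56 x 56 mm, 40 mm high, with a 32 mm wide, 4 mm high bright steel collar on it, out of whose middle stands a sprung pin with a white plastic round flat head 22 mm wide. Origin: centre of the block's underside, z up. The three gauges differ only in the head's colour and swap places
- gauge_white_pin (a joint): how far the white pin is pressed down, m: 0 = up (as it starts), 0.014 = at its stop. Spring: about 1.2 N to start it, 4 N at half-way (0.007), 6.8 N at the stop; it springs back up when released
- gauge_black: test-pin gauge, loose (not fixed to the bench), about 0.8 kg: dark steel block 56 x 56 mm, 40 mm high, with a 32 mm wide, 4 mm high bright steel collar on it, out of whose middle stands a sprung pin with a black plastic round flat head 22 mm wide. Origin: centre of the block's underside, z up. The three gauges differ only in the head's colour and swap places
- gauge_black_pin (a joint): how far the black pin is pressed down, m: 0 = up (as it starts), 0.014 = at its stop. Spring: about 1.2 N to start it, 4 N at half-way (0.007), 6.8 N at the stop; it springs back up when released
- box: push-button box, fixed to the bench: grey, 85 x 215 mm, 45 mm high, three round buttons in a row along its y axis, 65 mm apart: red at y +65 mm, green in the middle, yellow at y -65 mm. Origin: centre of its underside, z up
- btn_green_top (a point): centre of the top face of the green button, the middle one on the box; 28 mm wide, 67 mm above the bench when out, pressed straight down
- btn_green (a joint): how far the green button is pressed in, m: 0 = out, 0.006 = fully in (about 5 N); springs back out
- btn_red (a joint): how far the red button is pressed in, m: 0 = out, 0.006 = fully in (about 5 N); springs back out
- btn_yellow (a joint): how far the yellow button is pressed in, m: 0 = out, 0.006 = fully in (about 5 N); springs back out
- stud: bright steel stepped stud standing on end, 32 mm wide at the foot, 18 mm at the top, 70 mm high, loose; origin at the centre of its underside
- bushing: brass bushing standing on the bench, 42 mm wide, 24 mm bore, 32 mm high, loose; origin at the centre of its underside
- flange: aluminium flange lying with its hub up, 68 mm wide, 34 mm high, loose; origin at the centre of its underside
- wrench: open-ended wrench lying flat, 170 mm long along its x axis, loose
- caliper: digital caliper lying flat, 200 mm long along its x axis, 13 mm high, loose
Mind the look-alikes: they are no part of the job. What is shaped like the gauge_black but blue is not meant. Leave any red look-alike of the wrench alone.

How it is judged:
On the way, in this order (a step that is already met when the one before it is completed fails the run):
1. the brass pin is pressed down at least 3 mm by the fingers (value of joint gauge_brass_pin above 0.003 m and contact force between the fingers and gauge_brass above 0.3 N), for 0.1 s.
2. the brass pin has sprung back up, untouched (value of joint gauge_brass_pin below 0.0015 m and contact force between the fingers and gauge_brass below 0.1 N), for 0.1 s.
3. the green button is pressed in (at least 4.5 of 6 mm) by the fingers (value of joint btn_green above 0.0045 m and contact force between the fingers and box above 0.3 N), for 0.05 s.
At the end, for the whole second after the job is handed in: All pins are up and all buttons out (within 1.5 mm), every gauge stands on the bench (underside within 4 mm of it), and every gauge and loose thing is at rest within 12 mm of where it started (value of joint each of gauge_brass_pin, gauge_white_pin, gauge_black_pin, btn_green, btn_red, btn_yellow below 0.0015 m and height (world z) of each of gauge_brass, gauge_white, gauge_black below 0.004 m and distance of each of gauge_brass, gauge_white, gauge_black, stud, bushing, flange, wrench, caliper from where it was at the start of the episode below 0.012 m and linear speed of each of gauge_brass, gauge_white, gauge_black, stud, bushing, flange, wrench, caliper below 0.02 m/s); the robot touches nothing.
It fails at once if the brass pin is pushed down to its stop (over 12.8 mm) (value of joint gauge_brass_pin above 0.0128 m).
It fails at once if the brass-pin gauge is pushed with more than 15 N (contact force between the fingers and gauge_brass above 15 N).
It fails at once if a gauge is lifted (over 6 mm) or tipped (over 0.12 rad) (height (world z) of any of gauge_brass, gauge_white, gauge_black above 0.006 m or angle between any of gauge_brass, gauge_white, gauge_black's own z axis and vertical above 0.12 rad).
It fails at once if a gauge or another loose thing on the bench is shifted by more than 12 mm (distance of any of gauge_brass, gauge_white, gauge_black, stud, bushing, flange, wrench, caliper from where it was at the start of the episode above 0.012 m).
It fails at once if the white or black pin, or the red or yellow button, is pressed (over 2 mm) (value of joint any of gauge_white_pin, gauge_black_pin, btn_red, btn_yellow above 0.002 m).
It also fails if it takes over 51 s, if anything falls off the work surface, if the arm or the gripper's body presses on something with over 40 N, if the wrist force passes 120 N, or if a joint passes its speed limit or range.

## Working session

There is one attempt and no reset: what is moved stays moved. The work goes in short steps, Python scripts to look and compute and a tool call to move; the robot and the scene stay as the last step left them, time stands still between calls to the robot, and variables do not carry over. Pictures are saved under pics/ and viewed, at most 10 in all, crops included, and the job is handed in when it is done.

Besides the shell and the picture viewer there is one more tool, called by a JSON object that holds its "api" and its "payload", one argument or row to a line. send_rows: Moves the arm, as the interface text tells. Its arguments: {"type":"object","properties":{"series":{"type":"array","items":{"type":"array"}}},"required":["series"]}

```bash
mkdir -p pics; cat > h.py <<'E'
import numpy as np, cv2
from scipy.spatial.transform import Rotation as R
from bench import telemetry, camera, ctrl, spotter
def q2m(q): return R.from_quat([q[1],q[2],q[3],q[0]]).as_matrix()
def proj(c,p):
    v=q2m(c["orientation"]).T@(np.array(p)-c["xyz"]); v=v*[1,-1,-1]; u=np.array(c["camera_matrix"])@v; return u[:2]/u[2]
def ray(c,px,z):
    d=np.linalg.inv(c["camera_matrix"])@[px[0],px[1],1]; d=q2m(c["orientation"])@(d*[1,-1,-1]); o=np.array(c["xyz"]); return o+d*(z-o[2])/d[2]
E
python3 - <<'E'
from h import *
o=telemetry.get_obs(); print({k:np.round(v,3).tolist() for k,v in o.items()})
for n in("top","side"):
    c=camera(n); print(n,c.keys(),np.round(c["xyz"],3)); cv2.imwrite(f"pics/{n}0.png",c["pixels"][:,:,::-1])
    for t in("gauge_brass_pin_top","btn_green_top","gauge_brass","gauge_white","gauge_black","box","stud"):
        for r in spotter.landmark_of(t,n)[:4]: print(t,np.round(r["xyz"],3),round(r["conf"],2),proj(c,r["xyz"]).round())
E
```

```text
{'time_s': 0.0, 'q': [1.102, 0.182, 1.608, -0.0, 1.354, -0.206], 'dq': [0.0, 0.0, -0.003, -0.0, -0.001, -0.001], 'joint_efforts': [-0.002, -44.489, -35.132, -0.0, 0.01, -0.0], 'eef_pos': [0.149, 0.555, 0.23], 'eef_rot': [-0.0, 0.131, 0.991, -0.001], 'wrist_force': [-0.4, 0.281, -0.2], 'torque': [0.006, 0.004, -0.013], 'grasp_force': 0.0, 'opening': 0.994}
top dict_keys(['pixels', 'camera_matrix', 'xyz', 'orientation']) [0.327 0.04  1.603]
gauge_brass_pin_top [ 0.466 -0.001  0.071] 0.55 [263. 205.]
gauge_brass_pin_top [ 0.371 -0.146  0.003] 0.2 [307. 237.]
btn_green_top [ 0.593 -0.275  0.068] 0.5 [351. 167.]
gauge_brass [0.473 0.002 0.002] 0.71 [261. 204.]
gauge_white [ 0.568  0.173 -0.003] 0.59 [210. 174.]
gauge_white [0.336 0.205 0.002] 0.23 [197. 245.]
gauge_black [0.354 0.335 0.002] 0.94 [156. 238.]
gauge_black [0.474 0.423 0.002] 0.93 [131. 200.]
gauge_black [0.664 0.304 0.003] 0.61 [170. 143.]
gauge_black [ 0.484  0.307 -0.002] 0.55 [167. 198.]
box [ 0.594 -0.277 -0.005] 0.66 [347. 170.]
stud [0.665 0.31  0.002] 0.51 [169. 143.]
side dict_keys(['pixels', 'camera_matrix', 'xyz', 'orientation']) [0.338 1.048 0.865]
gauge_brass_pin_top [ 0.469 -0.001  0.067] 0.4 [261. 186.]
btn_green_top [ 0.59  -0.273  0.07 ] 0.46 [237. 134.]
btn_green_top [ 0.724  0.15  -0.002] 0.21 [163. 229.]
gauge_brass [0.474 0.002 0.001] 0.75 [259. 204.]
gauge_white [0.574 0.172 0.002] 0.71 [214. 240.]
gauge_black [ 0.359  0.332 -0.001] 0.83 [287. 296.]
gauge_black [ 0.49   0.314 -0.004] 0.79 [235. 284.]
gauge_black [ 0.475  0.426 -0.003] 0.77 [233. 322.]
box [ 0.59  -0.28   0.001] 0.89 [237. 151.]
stud [ 0.472 -0.     0.071] 0.74 [260. 185.]
stud [ 0.666  0.31  -0.001] 0.59 [166. 274.]
stud [0.724 0.149 0.001] 0.19 [163. 228.]
```

View pics/top0.png

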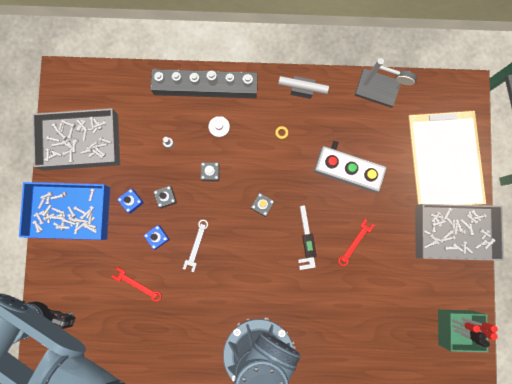

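View pics/side0.png

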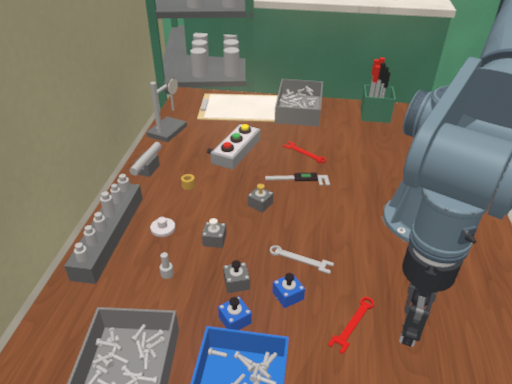

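The top view shows three grey gauges: gold head at (262,204), white at (209,171) and black at (165,197). The blue look-alikes are at (130,201) and (156,237), and the brass bushing is at (282,132). I choose the one at (262,204). The green button is at (352,168), in the middle of the box. Next I measure both precisely and check a close crop.

```bash
python3 - <<'E'
from h import *
ims=[]
for n in("top","side"):
    c=camera(n); im=c["pixels"]; hsv=cv2.cvtColor(im,cv2.COLOR_RGB2HSV)
    for t,p,lo,hi in(("brass",[.47,0,.07],(17,110,120),(32,255,255)),("green",[.592,-.275,.067],(45,100,60),(85,255,255))):
        u,v=proj(c,p).round().astype(int); m=np.zeros(im.shape[:2],np.uint8); m[v-14:v+15,u-14:u+15]=cv2.inRange(hsv,lo,hi)[v-14:v+15,u-14:u+15]
        k,l,s,ce=cv2.connectedComponentsWithStats(m); i=1+np.argmax(s[1:,4]) if k>1 else 0
        print(n,t,s[i],ce[i].round(1),ray(c,ce[i],p[2]-(.002 if n=="side" else 0)).round(4))
        ims.append(cv2.resize(im[v-22:v+23,u-22:u+23],(360,280),interpolation=cv2.INTER_NEAREST))
cv2.imwrite("pics/crop.png",np.vstack([np.hstack(ims[:2]),np.hstack(ims[2:])])[:,:,::-1])
E
```

```text
top brass [260 201   6   6  27] [262.5 203.1] [4.703e-01 2.000e-04 7.000e-02]
top green [348 163   9   9  61] [351.8 167.2] [ 0.5918 -0.2769  0.067 ]
side brass [257 184   8  10  50] [260.4 187.3] [0.4709 0.0057 0.068 ]
side green [232 134   8   5  29] [235.6 135.7] [ 0.5942 -0.2717  0.065 ]
```

View pics/crop.png

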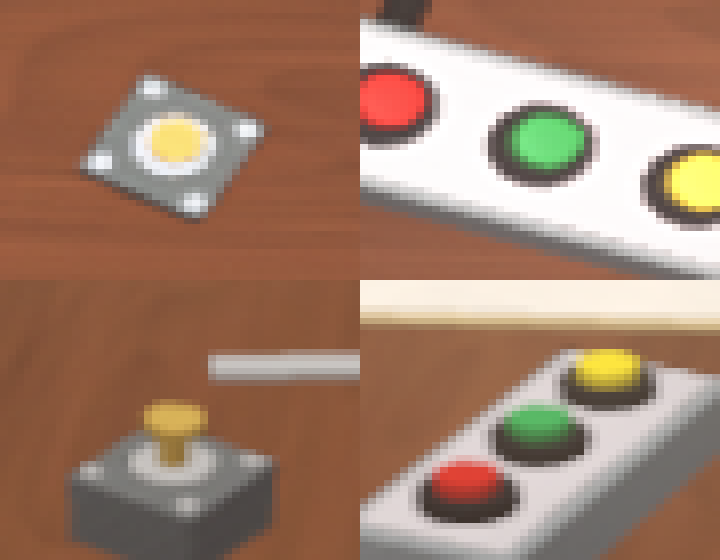

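The crop confirms a grey gauge with a gold head (about 0.470, 0.001) and a green middle button (about 0.592, -0.275). I shut the fingers and go above the pin.

{"api": "send_rows", "payload": {
  "series": [
    [[0,0,0],[321,-554,-30],1],
    [[0,0,0],[321,-554,-30],1],
    [[0,0,0],[321,-554,-30],1],
    [[0,0,0],[321,-554,-30],1],
    [[0,0,0],[321,-554,-30],1],
    [[0,0,0],[321,-554,-30],1],
    [[0,0,0],[321,-554,-30],1],
    [[0,0,0],[321,-554,-30],1],
    [[0,0,0],[321,-554,-30],1],
    [[0,0,0],[321,-554,-30],1]
  ]
}}

```text
time_s: 2.15
eef_pos: [0.4633, 0.013, 0.2024]
eef_rot: [0.001, 0.131, 0.991, 0.0]
wrist_force: [1.6, 1.2, 0.6]
opening: -0.003
grasp_force: 0.0
```

{"api": "send_rows", "payload": {
  "series": [
    [[0,0,0],[0,0,0],1],
    [[0,0,0],[0,0,0],1],
    [[0,0,0],[0,0,0],1]
  ]
}}

```text
time_s: 2.52
eef_pos: [0.4618, 0.0162, 0.202]
eef_rot: [-0.0, 0.13, 0.991, 0.0]
wrist_force: [-0.0, 0.1, -0.4]
opening: 0.002
grasp_force: 0.0
```

{"api": "send_rows", "payload": {
  "series": [
    [[0,0,0],[8.5,-15.5,-30],1],
    [[0,0,0],[8.5,-15.5,-70],1],
    [[0,0,0],[8.5,-15.5,-100],1],
    [[0,0,0],[8.5,-15.5,-112],1],
    [[0,0,0],[8.5,-15.5,-112],1],
    [[0,0,0],[8.5,-15.5,-112],1],
    [[0,0,0],[8.5,-15.5,-112],1]
  ]
}}

```text
time_s: 3.4
eef_pos: [0.4719, -0.0005, 0.0913]
eef_rot: [0.001, 0.131, 0.991, -0.0]
wrist_force: [0.2, -0.7, -0.3]
opening: -0.001
grasp_force: 0.0
```

```bash
python3 - <<'E'
from h import *
o=telemetry.get_obs(); print(o["eef_pos"],o["wrist_force"]); P=o["eef_pos"]
ims=[]
for n in("top","side","wrist"):
    c=camera(n); u,v=proj(c,P).round().astype(int); print(n,u,v,proj(c,[.47,.001,.07]))
    if n=="wrist": ims.append(cv2.resize(c["pixels"],(373,280)))
    else: ims.append(cv2.resize(c["pixels"][v-35:v+35,u-45:u+46],(373,280),interpolation=cv2.INTER_NEAREST))
ims.append(ims[0]*0)
cv2.imwrite("pics/a.png",np.vstack([np.hstack(ims[:2]),np.hstack(ims[2:])])[:,:,::-1])
E
```

```text
[ 0.4718527  -0.00053008  0.09131838] [ 0.23107726 -0.67327063 -0.27166523]
top 263 202 [262.20851303 203.18928713]
side 260 179 [260.94783755 185.79253387]
wrist 256 253 [258.00188681 232.19798395]
```

View pics/a.png

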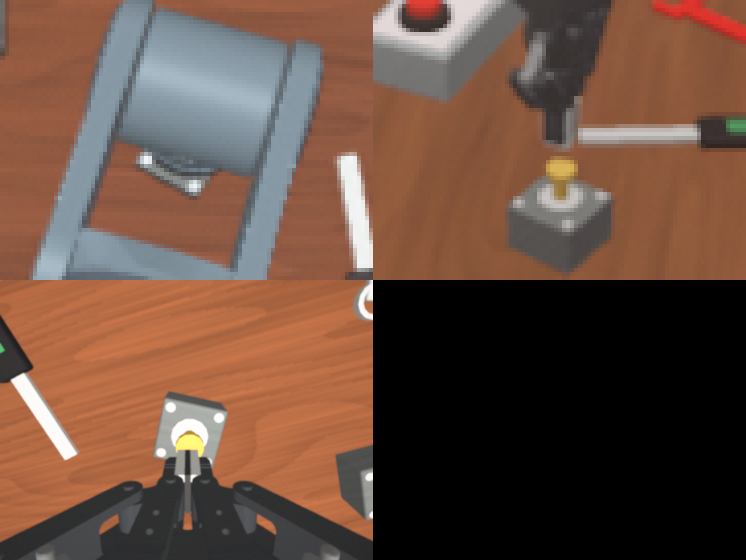

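The side crop shows the shut fingertips directly over the gold head, and the wrist view agrees. I start the slow press.

{"api": "send_rows", "payload": {
  "series": [
    [[0,0,0],[-1,1,-10],1],
    [[0,0,0],[-1,1,-18],1],
    [[0,0,0],[-1,1,-21],1],
    [[0,0,0],[-1,1,-23],1],
    [[0,0,0],[-1,1,-24],1],
    [[0,0,0],[-1,1,-24],1],
    [[0,0,0],[-1,1,-24],1]
  ]
}}

```text
time_s: 4.42
eef_pos: [0.4699, 0.0006, 0.0662]
eef_rot: [0.0, 0.131, 0.991, -0.0]
wrist_force: [-1.8, 0.6, 1.7]
opening: 0.001
grasp_force: 1.3
```

{"api": "send_rows", "payload": {
  "series": [
    [[0,0,0],[0,0,-1.5],1],
    [[0,0,0],[0,0,-3],1],
    [[0,0,0],[0,0,-3.5],1],
    [[0,0,0],[0,0,-3.5],1],
    [[0,0,0],[0,0,-3.5],1]
  ]
}}

```text
time_s: 5.05
eef_pos: [0.4701, 0.0005, 0.0627]
eef_rot: [0.0, 0.131, 0.991, -0.0]
wrist_force: [-1.0, 0.8, 4.0]
opening: -0.001
grasp_force: 2.0
```

The force is about 4 N at roughly 7 mm, which is half-way. I release it.

{"api": "send_rows", "payload": {
  "series": [
    [[0,0,0],[0,0,0],1],
    [[0,0,0],[0,0,5],1],
    [[0,0,0],[0,0,12],1],
    [[0,0,0],[0,0,30],1],
    [[0,0,0],[0,0,70],1],
    [[0,0,0],[0,0,100],1],
    [[0,0,0],[0,0,100],1],
    [[0,0,0],[0,0,100],1]
  ]
}}

```text
time_s: 6.05
eef_pos: [0.4692, 0.0007, 0.1619]
eef_rot: [-0.001, 0.131, 0.991, 0.0]
wrist_force: [0.6, -0.3, -0.1]
opening: -0.001
grasp_force: 0.0
```

{"api": "send_rows", "payload": {
  "series": [
    [[0,0,0],[122,-276,0],1],
    [[0,0,0],[122,-276,0],1],
    [[0,0,0],[122,-276,0],1],
    [[0,0,0],[122,-276,0],1],
    [[0,0,0],[122,-276,0],1],
    [[0,0,0],[122,-276,0],1],
    [[0,0,0],[122,-276,0],1],
    [[0,0,0],[122,-276,0],1]
  ]
}}

```text
time_s: 7.05
eef_pos: [0.5913, -0.2737, 0.1618]
eef_rot: [-0.001, 0.13, 0.991, 0.0]
wrist_force: [0.8, -0.4, -0.2]
opening: -0.001
grasp_force: 0.0
```

{"api": "send_rows", "payload": {
  "series": [
    [[0,0,0],[0,0,-40],1],
    [[0,0,0],[0,0,-70],1],
    [[0,0,0],[0,0,-76],1],
    [[0,0,0],[0,0,-76],1],
    [[0,0,0],[0,0,-76],1]
  ]
}}

```text
time_s: 7.68
eef_pos: [0.5929, -0.2758, 0.0885]
eef_rot: [0.001, 0.131, 0.991, -0.001]
wrist_force: [-1.3, -0.1, 0.6]
opening: 0.0
grasp_force: 0.0
```

```bash
python3 - <<'E'
from h import *
o=telemetry.get_obs(); print(o["eef_pos"],o["wrist_force"]); P=o["eef_pos"]
ims=[]
for n,Q in(("side",P),("side",[.47,0,.05]),("wrist",P)):
    c=camera(n); u,v=proj(c,Q).round().astype(int); print(n,u,v,proj(c,[.592,-.275,.067]))
    if n=="wrist": ims.append(cv2.resize(c["pixels"],(373,280)))
    else: ims.append(cv2.resize(c["pixels"][v-35:v+35,u-45:u+46],(373,280),interpolation=cv2.INTER_NEAREST))
ims.append(ims[0]*0)
cv2.imwrite("pics/b.png",np.vstack([np.hstack(ims[:2]),np.hstack(ims[2:])])[:,:,::-1])
E
```

```text
[ 0.59292822 -0.27583249  0.08854829] [-1.34443555 -0.12823589  0.56610571]
side 236 129 [236.42773432 134.74307931]
side 261 191 [236.42773432 134.74307931]
wrist 256 253 [257.24361396 233.43216275]
```

View pics/b.png

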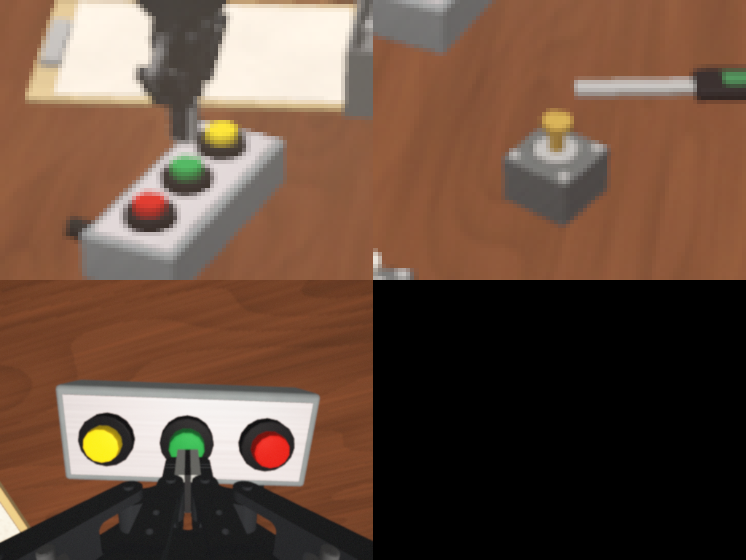

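The brass pin is back up and its gauge has not moved. The fingers are over the green button, so I press it.

{"api": "send_rows", "payload": {
  "series": [
    [[0,0,0],[0,0,-12],1],
    [[0,0,0],[0,0,-19],1],
    [[0,0,0],[0,0,-23],1],
    [[0,0,0],[0,0,-26],1],
    [[0,0,0],[0,0,-27],1],
    [[0,0,0],[0,0,-27],1],
    [[0,0,0],[0,0,-27],1]
  ]
}}

```text
time_s: 8.7
eef_pos: [0.5915, -0.2752, 0.061]
eef_rot: [-0.001, 0.131, 0.991, 0.0]
wrist_force: [-6.3, 3.2, 13.1]
opening: -0.002
grasp_force: 6.2
```

The force is 13 N, above the 5 N needed, so the button is against its stop. I release it and back off.

{"api": "send_rows", "payload": {
  "series": [
    [[0,0,0],[0,0,5],1],
    [[0,0,0],[0,0,20],1],
    [[0,0,0],[0,0,60],1],
    [[0,0,0],[0,0,110],1],
    [[0,0,0],[0,0,140],1],
    [[0,0,0],[0,0,140],1],
    [[0,0,0],[0,0,140],1],
    [[0,0,0],[0,0,140],1]
  ]
}}

```text
time_s: 9.7
eef_pos: [0.591, -0.2748, 0.1975]
eef_rot: [-0.001, 0.131, 0.991, 0.001]
wrist_force: [-0.7, -0.1, -0.6]
opening: 0.001
grasp_force: 0.0
```

```bash
python3 - <<'E'
from h import *
c=camera("side"); cv2.imwrite("pics/c.png",c["pixels"][:,:,::-1]); o=telemetry.get_obs(); print(o["eef_pos"],o["wrist_force"])
E
```

```text
[ 0.59107214 -0.27488591  0.19762671] [ 1.10222998  0.06654556 -1.02881562]
```

View pics/c.png

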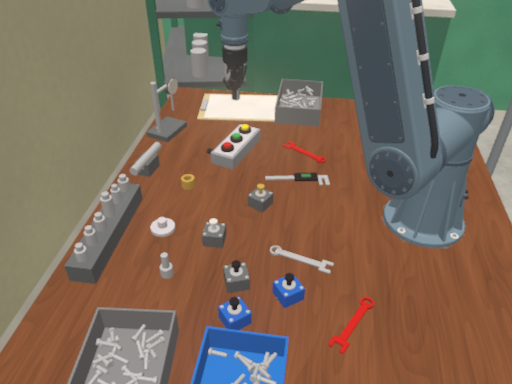

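The side view shows everything in its place: the brass pin is up at (261,189), the green button is out at (237,137), and the arm is clear.

```bash
python3 -c "
from bench import ctrl; print(ctrl.hand_in())"
```

```text
the job is handed in; nothing more can be done
None
```

I pressed the brass pin about half-way (about 7 mm, 4 N) and it sprang back up, then pressed the green button to its stop and released it; nothing looked out of place in the last picture, and the job is handed in (no verdict was returned).

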